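Turn the toast over in the fold-flat grill

ROBOT

A 6-joint arm with a two-finger parallel gripper is mounted at the origin on a cart in front of the work surface, level with it; the furniture and walls round the work are solid. World frame = base frame: x ahead of the robot, y to its left, z up, the work surface at z = 0. Lengths are in m, angles in rad, forces in N, time in s.
With the tool pointing down it reaches from about 0.225 to 0.875 m from the base axis. Payload 3.4 kg.
Tool frame: the origin (TCP) lies at the very end of the fingers, on their centre line; the grasp point (between the pads) lies 19 mm behind it; z points along the fingers, y is the line along which they close (so a half turn about z gives the same grasp; the last joint's range is limited). The gripper opens to 85 mm and grips with 20 to 120 N. Pads are 22 mm wide; open, the fingers measure 114 mm over their backs; the gripper's body (76 mm by 85 mm) begins 54 mm behind the grasp point. The pads swing forward as they close: fully open they stand 13 mm farther back than shut.
Start: joints at [-1.354, 0.276, 1.505, -0, 1.361, -0.121], TCP at [0.191, -0.543, 0.231] pointing down, gripper open.
Joint ranges: [-2.89, 2.89], [-0.75, 2.08], [0.22, 2.7], [-1.18, 4.32], [0.11, 2.71], [-2.7, 2.7]. Speed limits (rad/s): [2.57, 2.57, 3.14, 3.14, 3.14, 3.14].

INTERFACE

Orientations are given as a unit quaternion [w, x, y, z].
In Python, from rig import get_state, optics, sign_off gives the robot as it stands.
- The arm moves only by the tool send_rows, never from a script. Its argument "increments" is a list of rows, each an object with "gripper": the gripper's target within -1 to 1 (shut at 1, half-way at 0, fully open at -1); "linear": the shift along the world's x, y, z in m, a list of three; "delta_rot": the turn, a rotation vector about the world's x, y, z in rad, a list of three. In form: [{"gripper": gripper, "linear": [dx, dy, dz], "delta_rot": [rx, ry, rz]}, ...]. A call has 1 to 8 rows; each row is the pose to reach, as a shift and turn from the pose commanded when the call began; what a row does not reach only later rows make up. A row lasts 1/10 s, in which the tool goes at most 50 mm and 8.59 degrees, less where a joint would pass 70% of its speed; a pose out of reach is approached as far as the arm can. A call with a gripper value outside its range is refused whole. The fingers move at their own pace and stop on an object; "newtons" is the grip in N (left out, the last holds). Time passes only in rows, so rows that repeat a pose let the fingers close. It gives the time, the measured TCP pose, the force, the opening and the grip force at its end, in the units of the state.
- get_state(): the state, without advancing time (a new reading comes with each control period).
- optics.get_image(name): name is "side" or "top"; returns a dict with "pixels" (400x640x3 uint8, blue, green, red), "K" (3x3 intrinsics, pixels), "rvec" (rotation vector, rad) and "tvec" (3), from world to camera coordinates, as OpenCV has them. Camera axes: x right, y down, z forward; pixel columns grow to the right and rows downward; lengths in m; the calibration is good to about 2 mm. A picture is of the moment at which its call begins. There is no depth.
- sign_off(): hands the job in; it is judged then, once.
The state is a dict: "clock": time; "qpos": joint angles; "qd": joint speeds; "effort": joint torques, N m; "position": TCP position; "ee_rot": TCP orientation; "contact_force": force on the tool from outside, world axes, zero at the start; "moment": the same for the moment, N m; "width": finger opening in m; "gripper_force": force on a finger pad.
Only numpy, scipy, OpenCV 4.12 (cv2) and the standard library are available. Lean on these libraries where they do the work, as an engineer would, in place of code of your own. Each camera call takes 0.05 s, during which the arm holds its last target. There are 200 camera calls.

TASK

The slice in the grill's lid tray is browned underneath: swing the lid up and over by its bar so that the slice tumbles onto its other face and lies flat in the base tray, then lay the lid back open flat. Move the lid gently, never letting it drop, and do not touch the hot slice or disturb the things around. Last, push the heat slider all the way to its far end to grill the second side.

Things in the scene. Friction and masses are not known exactly. Their poses are not given: they have to be found in the camera images.
- grill: Electric contact grill opened out flat, aluminium, 180 mm deep, heavy, stays put. Frame: origin on the worktop under the middle of the hinge line; z up; x along the hinge line, away from the robot (within 10 degrees); y to the robot's left. Lid tray on the +y side; fixed base tray on the -y side; beyond it the control deck (y -153 to -215 mm), whose top is 41 mm above the worktop.
- lid (a joint): Hinge of the lid tray, rad: 0 laid open flat, 1.57 upright, 3.12 shut over the base tray (24 mm between tray floors). No spring, 0.55 kg: it falls if let go; about 3 N lifts it at the bar. A thing in the tray slides to the hinge-side wall as the lid rises and tips over that wall near upright; swinging on until nearly shut (3.05) seats it if it hangs on the wall.
- lid_hinge (a point): Point on the hinge axis, midway along it, 56 mm above the worktop, level with the rims of both trays; axes as the grill's.
- lid_bar (a point): Middle of the lid's round black grip bar, 15 mm thick, 136 mm long, parallel to the hinge, between two steel arms 120 mm apart. 215 mm out from the hinge, 14 mm below the rim plane (42 mm above the worktop when open); 53 mm free between bar and lid. It can turn between finger pads, so it may be held from above through the whole swing.
- lid_tray (a point): Middle of the lid tray's floor, 77 mm from the hinge line (turns with the lid): floor 124 mm along the hinge by 118 mm, upright walls 12 mm high all round, the one at the hinge 16 mm thick.
- base_tray (a point): Middle of the fixed base tray's floor, 44 mm above the worktop, 74 mm from the hinge line: floor 148 mm along the hinge by 124 mm, upright walls 12 mm high and 10 mm thick. Wider than the lid tray all round, so that what comes over from the lid tray drops inside its walls.
- toast: Slice of tin-loaf bread, stiff, 96 mm over its two round shoulders, 90 mm tall, 16 mm thick, 40 to 70 g. Origin at the centre of the face that lies underneath at the start (the browned one); z normal to the slice, up at the start and down once it is turned over; y points to the shoulders.
- heat (a joint): Heat slider on the control deck, m: 0 = end nearest the robot (low), 0.060 = far end (full). Moves along grill x, away from the robot; stays where it is left; about 1.5 N to push.
- heat_top (a point): Middle of the top of the heat slider's black grip: 10 mm along x, 20 mm along y, 16 mm high, top 58 mm above the worktop, 175 mm from the hinge line.
- mug_a: Bystander: mug, 101 mm tall, on the right. Origin: centre of its underside.
- honey: Bystander: glass jar with dark lid, 65 mm wide, 86 mm tall, right of the grill. Origin: underside.
- spoon_a: Bystander: steel spoon 188 mm long, lying right of the grill.
- cup_b: Bystander: small spotted cup, 56 mm tall, left of the grill. Origin: underside.
- pepper_mill: Bystander: wooden pepper mill, 170 mm tall, behind the grill. Origin: underside.
- moka: Bystander: moka coffee pot, 174 mm tall, behind on the left. Origin: underside.
- glass_a: Bystander: drinking glass, 81 mm wide, 91 mm tall, behind the grill. Origin: underside.

How it is judged:
By the outcome, as a careful person would: the job done as asked, in the order asked, and still so for the second after the job is handed in, with the robot touching nothing.
It also fails if it takes over 72 s, if anything falls off the work surface, if the arm or the gripper's body presses on something with over 40 N, if the wrist force passes 120 N, or if a joint passes its speed limit or range.

## Working session

There is one attempt and no reset: what is moved stays moved. The work goes in short steps, Python scripts to look and compute and a tool call to move; the robot and the scene stay as the last step left them, time stands still between calls to the robot, and variables do not carry over. Pictures are saved under pics/ and viewed, at most 10 in all, crops included, and the job is handed in when it is done.

Besides the shell and the picture viewer there is one more tool, called after ">>>" as name(argument=value, ...) on one line, values as JSON. send_rows: Moves the arm, as the interface text tells. Its arguments: {"type":"object","properties":{"increments":{"type":"array"},"newtons":{"type":"number"}},"required":["increments"]}

```bash
mkdir -p pics
cat > h.py <<'E'
import cv2,numpy as np
from rig import get_state,optics,sign_off
def snap(n,f):
    d=optics.get_image(n); cv2.imwrite('pics/'+f,d['pixels']); np.savez('pics/'+n+'.npz',**{k:np.array(d[k]) for k in('pixels','K','rvec','tvec')}); return d
def load(n): return np.load('pics/'+n+'.npz')
def ray(d,u,v,z):
    R=cv2.Rodrigues(np.array(d['rvec'],float))[0];t=np.array(d['tvec'],float).ravel()
    c=-R.T@t; r=R.T@np.linalg.inv(d['K'])@np.array([u,v,1.]); return c+r*(z-c[2])/r[2]
def proj(d,P): return cv2.projectPoints(np.array(P,float).reshape(-1,1,3),np.array(d['rvec'],float),np.array(d['tvec'],float),np.array(d['K'],float),None)[0].reshape(-1,2)
E
python3 - <<'E'
from h import *
for n in('top','side'): snap(n,n+'0.png')
print(get_state())
E
```

```text
{'clock': 0.1, 'qpos': array([-1.35401552e+00,  2.76534617e-01,  1.50602540e+00,  3.03097864e-06,
        1.36067532e+00, -1.21007228e-01]), 'qd': array([-0.00019555, -0.00274301, -0.00205962,  0.0011837 ,  0.00230621,
       -0.00027889]), 'effort': array([ 1.53405439e-03, -4.17700624e+01, -2.46404868e+01, -8.93569745e-05,
        5.81594548e-03, -9.05151921e-06]), 'position': array([ 0.19044562, -0.54204669,  0.23051705]), 'ee_rot': array([-8.20471858e-04,  9.85770997e-01,  1.68091839e-01, -3.78362269e-05]), 'contact_force': array([-0.25555937, -0.42842889, -0.77211693]), 'moment': array([ 0.03232778, -0.00884242,  0.01652016]), 'gripper_force': 0.0, 'width': 0.08535811805257502}
```

View pics/top0.png

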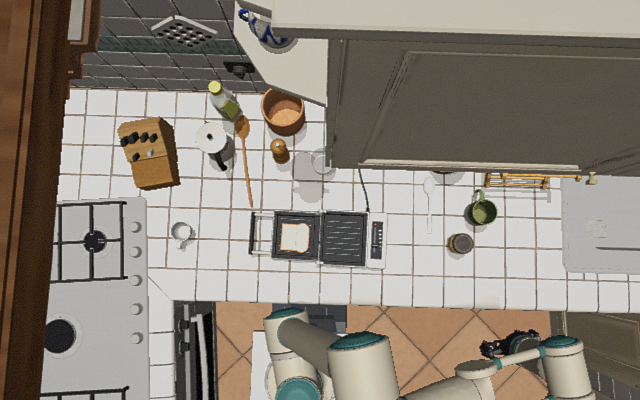

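View pics/side0.png

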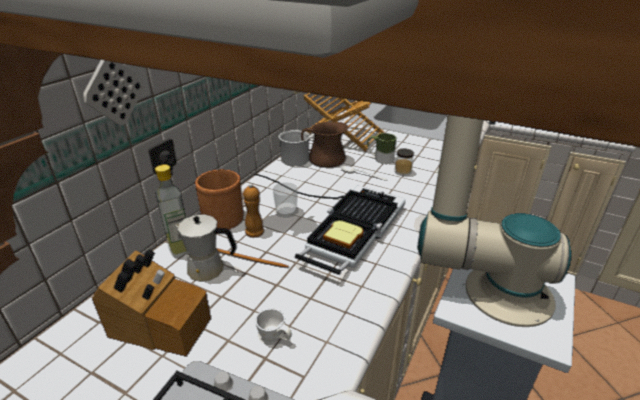

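Top view: the grill spans about u 250–386, v 211–268, with the bar at about u 253 and the slider on the deck at about u 377. Enlarging both views.

Run:
```python
from h import *
a=load('top')['pixels'][200:280,240:400]; cv2.imwrite('pics/c1.png',cv2.resize(a,None,fx=5,fy=5,interpolation=cv2.INTER_CUBIC))
a=load('side')['pixels'][180:280,290:410]; cv2.imwrite('pics/c2.png',cv2.resize(a,None,fx=6,fy=6,interpolation=cv2.INTER_CUBIC))
```

```text
(no output)
```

View pics/c1.png

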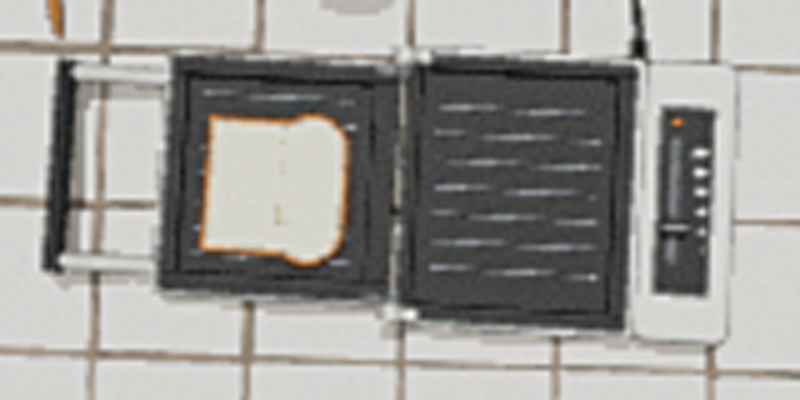

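View pics/c2.png

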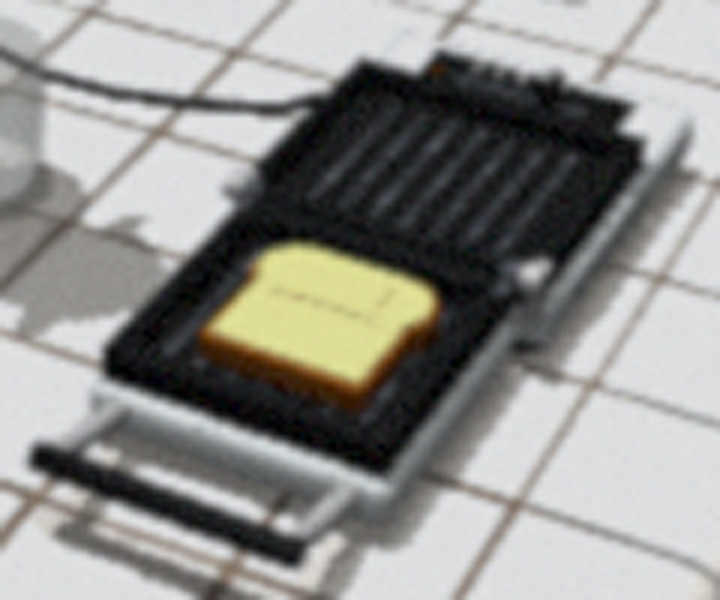

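Run:
```python
from h import *
d=load('top');s=load('side')
f=lambda x,y:(240+x/5-.4,200+y/5-.4)
for n,p,z in[('barfar',(67,62),.042),('barnear',(52,270),.042),('bar',(59.5,166),.042),('pinfar',(408,57),.056),('pinnear',(398,315),.056),('slider',(674,228),.058),('deckfar',(740,68),.041),('decknear',(725,343),.041),('slotfar',(680,110),.045),('toastR',(347,190),.065)]:
    print(n,ray(d,*f(*p),z).round(4))
g=lambda x,y:(290+x/6-.4,180+y/6-.4)
for n,p,z in[('barfar',(37,455),.042),('barnear',(297,550),.042),('pinfar',(243,187),.056),('pinnear',(530,270),.056),('slider',(552,83),.055)]: print('s',n,ray(s,*g(*p),z).round(4))
for n,p,z in [('mill',(279,150),.1),('glass',(321,160),.05),('cab',(328,165),.5)]:print(n,ray(d,*p,z).round(3))
R=cv2.Rodrigues(d['rvec'])[0];print(-R.T@d['tvec'])
```

```text
barfar [0.5283 0.1669 0.042 ]
barnear [0.3963 0.1706 0.042 ]
bar [0.462  0.1688 0.042 ]
pinfar [ 0.5367 -0.0505  0.056 ]
pinnear [ 0.3746 -0.0489  0.056 ]
slider [ 0.4337 -0.2205  0.058 ]
deckfar [ 0.5369 -0.2627  0.041 ]
decknear [ 0.3625 -0.2558  0.041 ]
slotfar [ 0.5087 -0.2244  0.045 ]
toastR [ 0.4515 -0.0148  0.065 ]
s barfar [0.5285 0.1674 0.042 ]
s barnear [0.3986 0.1691 0.042 ]
s pinfar [ 0.5347 -0.0485  0.056 ]
s pinnear [ 0.3796 -0.0501  0.056 ]
s slider [ 0.4331 -0.2188  0.055 ]
mill [0.72  0.086 0.1  ]
glass [ 0.701 -0.045  0.05 ]
cab [ 0.606 -0.064  0.5  ]
[ 0.41377447 -0.05623457  1.57589392]
```

>>> send_rows(increments=[{"gripper": -0.2,"linear": [0.017,0.044,0],"delta_rot": [0,0,-0.04]},{"gripper": -0.2,"linear": [0.034,0.088,0],"delta_rot": [0,0,-0.08]},{"gripper": -0.2,"linear": [0.051,0.132,0],"delta_rot": [0,0,-0.12]},{"gripper": -0.2,"linear": [0.068,0.176,0],"delta_rot": [0,0,-0.16]},{"gripper": -0.2,"linear": [0.085,0.22,0],"delta_rot": [0,0,-0.2]},{"gripper": -0.2,"linear": [0.102,0.264,0],"delta_rot": [0,0,-0.24]},{"gripper": -0.2,"linear": [0.119,0.308,0],"delta_rot": [0,0,-0.28]},{"gripper": -0.2,"linear": [0.136,0.352,0],"delta_rot": [0,0,-0.32]}], newtons=40)

```text
clock: 0.9
position: [0.3266, -0.1886, 0.2312]
ee_rot: [-0.0, 1.0, 0.008, 0.0]
contact_force: [0.3, 0.6, -0.0]
width: 0.0514
gripper_force: 0.0
```

>>> send_rows(increments=[{"gripper": -0.2,"linear": [0.017,0.045,0],"delta_rot": [0,0,-0.005]},{"gripper": -0.2,"linear": [0.034,0.09,0],"delta_rot": [0,0,-0.01]},{"gripper": -0.2,"linear": [0.051,0.135,0],"delta_rot": [0,0,-0.015]},{"gripper": -0.2,"linear": [0.068,0.18,-0.01],"delta_rot": [0,0,-0.02]},{"gripper": -0.2,"linear": [0.085,0.225,-0.02],"delta_rot": [0,0,-0.025]},{"gripper": -0.2,"linear": [0.102,0.27,-0.04],"delta_rot": [0,0,-0.03]},{"gripper": -0.2,"linear": [0.119,0.315,-0.06],"delta_rot": [0,0,-0.035]},{"gripper": -0.2,"linear": [0.136,0.357,-0.08],"delta_rot": [0,0,-0.04]}])

```text
clock: 1.7
position: [0.4614, 0.1654, 0.1521]
ee_rot: [0.0, 1.0, -0.011, 0.0]
contact_force: [1.9, -2.1, 0.4]
width: 0.0513
gripper_force: 0.0
```

>>> send_rows(increments=[{"gripper": -0.2,"linear": [0,0,-0.03],"delta_rot": [0,0,0]},{"gripper": -0.2,"linear": [0,0,-0.06],"delta_rot": [0,0,0]}])

```text
clock: 1.9
position: [0.4616, 0.165, 0.0916]
ee_rot: [-0.0, 1.0, -0.009, 0.0]
contact_force: [0.2, -0.6, 0.2]
width: 0.0512
gripper_force: 0.0
```

Run:
```python
from h import *
st=get_state();p=st['position'];print(p,st['ee_rot'])
d=snap('side','s1.png');a=d['pixels'][180:290,270:410]; cv2.imwrite('pics/c3.png',cv2.resize(a,None,fx=5,fy=5,interpolation=cv2.INTER_CUBIC))
```

```text
[0.4615713  0.16499985 0.09156056] [-8.67486761e-07  9.99955173e-01 -9.46686959e-03  1.73741731e-04]
```

View pics/c3.png

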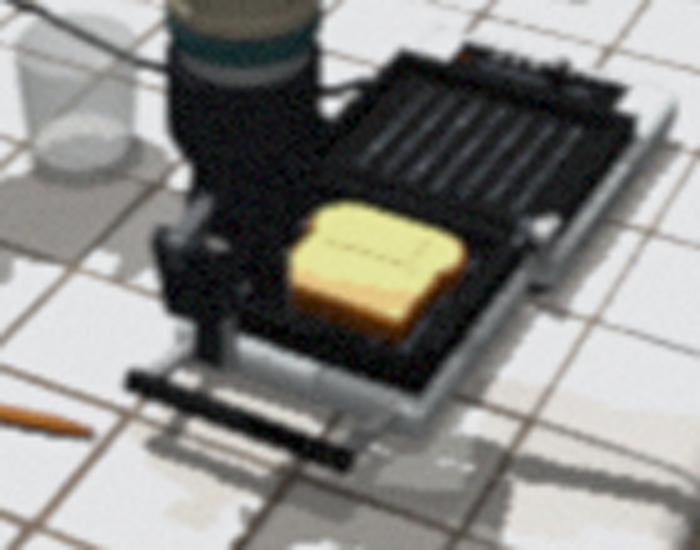

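The fingers straddle the line above the bar (tips near (180,320) and (212,360) in the crop; bar from (130,380) to (350,460)). Descending and gripping.

>>> send_rows(increments=[{"gripper": -0.2,"linear": [0,0.003,-0.02],"delta_rot": [0,0,0]},{"gripper": -0.2,"linear": [0,0.003,-0.045],"delta_rot": [0,0,0]},{"gripper": -0.2,"linear": [0,0.003,-0.068],"delta_rot": [0,0,0]},{"gripper": 0.9,"linear": [0,0.003,-0.068],"delta_rot": [0,0,0]},{"gripper": 0.9,"linear": [0,0.003,-0.068],"delta_rot": [0,0,0]},{"gripper": 0.9,"linear": [0,0.003,-0.068],"delta_rot": [0,0,0]},{"gripper": 0.9,"linear": [0,0.003,-0.068],"delta_rot": [0,0,0]},{"gripper": 0.9,"linear": [0,0.003,-0.068],"delta_rot": [0,0,0]}])

```text
clock: 2.75
position: [0.4615, 0.1702, 0.0263]
ee_rot: [-0.004, 1.0, -0.013, 0.001]
contact_force: [-2.5, 14.1, -2.5]
width: 0.0134
gripper_force: 38.9
```

Run:
```python
import numpy as np
t=np.arange(0,3.11,.05)
dy=.215*(np.cos(t)-1)+.014*np.sin(t);dz=.215*np.sin(t)+.014*(1-np.cos(t))
for a,y,z in zip(t,dy,dz):print('%.2f %.3f %.3f %.3f'%(a,.023*y,y,z))
```

```text
0.00 0.000 0.000 0.000
0.05 0.000 0.000 0.011
0.10 0.000 0.000 0.022
0.15 -0.000 -0.000 0.032
0.20 -0.000 -0.002 0.043
0.25 -0.000 -0.003 0.054
0.30 -0.000 -0.005 0.064
0.35 -0.000 -0.008 0.075
0.40 -0.000 -0.012 0.085
0.45 -0.000 -0.015 0.095
0.50 -0.000 -0.020 0.105
0.55 -0.001 -0.024 0.114
0.60 -0.001 -0.030 0.124
0.65 -0.001 -0.035 0.133
0.70 -0.001 -0.042 0.142
0.75 -0.001 -0.048 0.150
0.80 -0.001 -0.055 0.158
0.85 -0.001 -0.063 0.166
0.90 -0.002 -0.070 0.174
0.95 -0.002 -0.079 0.181
1.00 -0.002 -0.087 0.187
1.05 -0.002 -0.096 0.194
1.10 -0.002 -0.105 0.199
1.15 -0.003 -0.114 0.205
1.20 -0.003 -0.124 0.209
1.25 -0.003 -0.134 0.214
1.30 -0.003 -0.144 0.217
1.35 -0.004 -0.154 0.221
1.40 -0.004 -0.165 0.223
1.45 -0.004 -0.175 0.226
1.50 -0.004 -0.186 0.227
1.55 -0.005 -0.197 0.229
1.60 -0.005 -0.207 0.229
1.65 -0.005 -0.218 0.229
1.70 -0.005 -0.229 0.229
1.75 -0.006 -0.240 0.228
1.80 -0.006 -0.250 0.227
1.85 -0.006 -0.261 0.225
1.90 -0.006 -0.271 0.222
1.95 -0.006 -0.282 0.219
2.00 -0.007 -0.292 0.215
2.05 -0.007 -0.302 0.211
2.10 -0.007 -0.311 0.207
2.15 -0.007 -0.321 0.202
2.20 -0.008 -0.330 0.196
2.25 -0.008 -0.339 0.190
2.30 -0.008 -0.348 0.184
2.35 -0.008 -0.356 0.177
2.40 -0.008 -0.364 0.170
2.45 -0.009 -0.372 0.162
2.50 -0.009 -0.379 0.154
2.55 -0.009 -0.386 0.146
2.60 -0.009 -0.392 0.137
2.65 -0.009 -0.398 0.128
2.70 -0.009 -0.403 0.119
2.75 -0.009 -0.408 0.109
2.80 -0.009 -0.413 0.099
2.85 -0.010 -0.417 0.089
2.90 -0.010 -0.420 0.079
2.95 -0.010 -0.423 0.069
3.00 -0.010 -0.426 0.058
3.05 -0.010 -0.428 0.048
3.10 -0.010 -0.429 0.037
```

>>> send_rows(increments=[{"gripper": 0.9,"linear": [0,0.003,0],"delta_rot": [0,0,0]},{"gripper": 0.9,"linear": [0,0.003,0],"delta_rot": [0,0,0]},{"gripper": 0.9,"linear": [0,0.003,0.005],"delta_rot": [0,0,0]},{"gripper": 0.9,"linear": [0,0.003,0.011],"delta_rot": [0,0,0]},{"gripper": 0.9,"linear": [0,0.003,0.016],"delta_rot": [0,0,0]},{"gripper": 0.9,"linear": [0,0.003,0.021],"delta_rot": [0,0,0]}])

```text
clock: 3.35
position: [0.4615, 0.1706, 0.0467]
ee_rot: [-0.002, 1.0, -0.012, 0.0]
contact_force: [-0.8, 6.1, -3.3]
width: 0.0138
gripper_force: 39.0
```

>>> send_rows(increments=[{"gripper": 0.9,"linear": [0,0,0.01],"delta_rot": [0,0,0]},{"gripper": 0.9,"linear": [0,-0.002,0.021],"delta_rot": [0,0,0]},{"gripper": 0.9,"linear": [0,-0.003,0.032],"delta_rot": [0,0,0]},{"gripper": 0.9,"linear": [0,-0.005,0.042],"delta_rot": [0,0,0]},{"gripper": 0.9,"linear": [0,-0.008,0.053],"delta_rot": [0,0,0]},{"gripper": 0.9,"linear": [0,-0.012,0.063],"delta_rot": [0,0,0]},{"gripper": 0.9,"linear": [0,-0.015,0.073],"delta_rot": [0,0,0]},{"gripper": 0.9,"linear": [0,-0.02,0.083],"delta_rot": [0,0,0]}])

```text
clock: 4.15
position: [0.461, 0.1521, 0.1304]
ee_rot: [-0.003, 1.0, -0.012, 0.0]
contact_force: [-2.3, 11.8, 0.2]
width: 0.0134
gripper_force: 39.1
```

>>> send_rows(increments=[{"gripper": 0.9,"linear": [0,-0.003,0.009],"delta_rot": [0,0,0]},{"gripper": 0.9,"linear": [-0.001,-0.008,0.019],"delta_rot": [0,0,0]},{"gripper": 0.9,"linear": [-0.001,-0.013,0.028],"delta_rot": [0,0,0]},{"gripper": 0.9,"linear": [-0.001,-0.02,0.037],"delta_rot": [0,0,0]},{"gripper": 0.9,"linear": [-0.001,-0.026,0.045],"delta_rot": [0,0,0]},{"gripper": 0.9,"linear": [-0.001,-0.033,0.053],"delta_rot": [0,0,0]},{"gripper": 0.9,"linear": [-0.001,-0.041,0.061],"delta_rot": [0,0,0]},{"gripper": 0.9,"linear": [-0.002,-0.048,0.069],"delta_rot": [0,0,0]}])

```text
clock: 4.95
position: [0.4596, 0.1049, 0.2006]
ee_rot: [-0.005, 1.0, -0.012, 0.002]
contact_force: [-0.5, 10.4, 6.4]
width: 0.0134
gripper_force: 39.0
```

>>> send_rows(increments=[{"gripper": 0.9,"linear": [0,-0.008,0.008],"delta_rot": [0,0,0]},{"gripper": 0.9,"linear": [0,-0.016,0.014],"delta_rot": [0,0,0]},{"gripper": 0.9,"linear": [0,-0.025,0.021],"delta_rot": [0,0,0]},{"gripper": 0.9,"linear": [-0.001,-0.034,0.026],"delta_rot": [0,0,0]},{"gripper": 0.9,"linear": [-0.001,-0.043,0.032],"delta_rot": [0,0,0]},{"gripper": 0.9,"linear": [-0.001,-0.053,0.036],"delta_rot": [0,0,0]},{"gripper": 0.9,"linear": [-0.001,-0.063,0.041],"delta_rot": [0,0,0]},{"gripper": 0.9,"linear": [-0.002,-0.073,0.044],"delta_rot": [0,0,0]}])

```text
clock: 5.75
position: [0.4578, 0.0313, 0.2465]
ee_rot: [-0.004, 1.0, -0.012, 0.003]
contact_force: [-3.6, 11.2, 21.3]
width: 0.0132
gripper_force: 42.7
```

>>> send_rows(increments=[{"gripper": 0.9,"linear": [0,-0.009,0.006],"delta_rot": [0,0,0]},{"gripper": 0.9,"linear": [0,-0.02,0.009],"delta_rot": [0,0,0]},{"gripper": 0.9,"linear": [0,-0.03,0.012],"delta_rot": [0,0,0]},{"gripper": 0.9,"linear": [-0.001,-0.041,0.013],"delta_rot": [0,0,0]},{"gripper": 0.9,"linear": [-0.001,-0.052,0.015],"delta_rot": [0,0,0]},{"gripper": 0.9,"linear": [-0.001,-0.062,0.015],"delta_rot": [0,0,0]},{"gripper": 0.9,"linear": [-0.001,-0.073,0.015],"delta_rot": [0,0,0]},{"gripper": 0.9,"linear": [-0.002,-0.084,0.015],"delta_rot": [0,0,0]}])

```text
clock: 6.55
position: [0.4553, -0.0565, 0.2589]
ee_rot: [0.0, 1.0, -0.011, 0.001]
contact_force: [0.7, 2.6, 4.4]
width: 0.0133
gripper_force: 42.4
```

>>> send_rows(increments=[{"gripper": 0.9,"linear": [0,-0.011,-0.001],"delta_rot": [0,0,0]},{"gripper": 0.9,"linear": [0,-0.021,-0.002],"delta_rot": [0,0,0]},{"gripper": 0.9,"linear": [0,-0.032,-0.004],"delta_rot": [0,0,0]},{"gripper": 0.9,"linear": [-0.001,-0.042,-0.007],"delta_rot": [0,0,0]},{"gripper": 0.9,"linear": [-0.001,-0.053,-0.01],"delta_rot": [0,0,0]},{"gripper": 0.9,"linear": [-0.001,-0.063,-0.014],"delta_rot": [0,0,0]},{"gripper": 0.9,"linear": [-0.001,-0.073,-0.018],"delta_rot": [0,0,0]},{"gripper": 0.9,"linear": [-0.002,-0.082,-0.022],"delta_rot": [0,0,0]}])

```text
clock: 7.35
position: [0.453, -0.139, 0.2345]
ee_rot: [0.0, 1.0, -0.011, -0.0]
contact_force: [-0.5, 0.1, 2.7]
width: 0.0132
gripper_force: 45.4
```

>>> send_rows(increments=[{"gripper": 0.9,"linear": [0,-0.01,-0.005],"delta_rot": [0,0,0]},{"gripper": 0.9,"linear": [0,-0.019,-0.011],"delta_rot": [0,0,0]},{"gripper": 0.9,"linear": [0,-0.028,-0.017],"delta_rot": [0,0,0]},{"gripper": 0.9,"linear": [-0.001,-0.037,-0.023],"delta_rot": [0,0,0]},{"gripper": 0.9,"linear": [-0.001,-0.045,-0.03],"delta_rot": [0,0,0]},{"gripper": 0.9,"linear": [-0.001,-0.053,-0.037],"delta_rot": [0,0,0]},{"gripper": 0.9,"linear": [-0.001,-0.061,-0.045],"delta_rot": [0,0,0]},{"gripper": 0.9,"linear": [-0.002,-0.068,-0.053],"delta_rot": [0,0,0]}])

```text
clock: 8.15
position: [0.4511, -0.2061, 0.1807]
ee_rot: [-0.0, 1.0, -0.011, -0.0]
contact_force: [-2.6, 0.8, 1.5]
width: 0.0135
gripper_force: 48.3
```

>>> send_rows(increments=[{"gripper": 0.9,"linear": [0,-0.007,-0.008],"delta_rot": [0,0,0]},{"gripper": 0.9,"linear": [0,-0.013,-0.017],"delta_rot": [0,0,0]},{"gripper": 0.9,"linear": [0,-0.019,-0.026],"delta_rot": [0,0,0]},{"gripper": 0.9,"linear": [0,-0.024,-0.035],"delta_rot": [0,0,0]},{"gripper": 0.9,"linear": [0,-0.029,-0.045],"delta_rot": [0,0,0]},{"gripper": 0.9,"linear": [0,-0.034,-0.055],"delta_rot": [0,0,0]},{"gripper": 0.9,"linear": [0,-0.038,-0.065],"delta_rot": [0,0,0]},{"gripper": 0.9,"linear": [-0.001,-0.041,-0.075],"delta_rot": [0,0,0]}])

```text
clock: 8.95
position: [0.4501, -0.2483, 0.106]
ee_rot: [0.001, 1.0, -0.011, -0.0]
contact_force: [-4.5, -1.6, 0.4]
width: 0.0135
gripper_force: 50.9
```

>>> send_rows(increments=[{"gripper": 0.9,"linear": [0,-0.002,-0.007],"delta_rot": [0,0,0]},{"gripper": 0.9,"linear": [0,-0.004,-0.014],"delta_rot": [0,0,0]},{"gripper": 0.9,"linear": [0,-0.006,-0.021],"delta_rot": [0,0,0]},{"gripper": 0.9,"linear": [0,-0.007,-0.026],"delta_rot": [0,0,0]},{"gripper": 0.9,"linear": [0,-0.008,-0.031],"delta_rot": [0,0,0]},{"gripper": 0.9,"linear": [0,-0.008,-0.031],"delta_rot": [0,0,0]}])

```text
clock: 9.55
position: [0.4499, -0.2563, 0.0748]
ee_rot: [0.001, 1.0, -0.011, -0.0]
contact_force: [-4.5, -3.3, 0.2]
width: 0.0133
gripper_force: 52.0
```

>>> send_rows(increments=[{"gripper": 0.9,"linear": [0,0.002,0.01],"delta_rot": [0,0,0]},{"gripper": 0.9,"linear": [0,0.005,0.021],"delta_rot": [0,0,0]},{"gripper": 0.9,"linear": [0,0.008,0.031],"delta_rot": [0,0,0]},{"gripper": 0.9,"linear": [0,0.011,0.041],"delta_rot": [0,0,0]},{"gripper": 0.9,"linear": [0,0.015,0.051],"delta_rot": [0,0,0]},{"gripper": 0.9,"linear": [0.001,0.02,0.061],"delta_rot": [0,0,0]},{"gripper": 0.9,"linear": [0.001,0.025,0.071],"delta_rot": [0,0,0]},{"gripper": 0.9,"linear": [0.001,0.03,0.08],"delta_rot": [0,0,0]}])

```text
clock: 10.35
position: [0.4508, -0.2242, 0.1564]
ee_rot: [0.0, 1.0, -0.011, -0.0]
contact_force: [-4.5, 1.1, -4.7]
width: 0.0132
gripper_force: 48.8
```

>>> send_rows(increments=[{"gripper": 0.9,"linear": [0,0.006,0.009],"delta_rot": [0,0,0]},{"gripper": 0.9,"linear": [0,0.012,0.018],"delta_rot": [0,0,0]},{"gripper": 0.9,"linear": [0,0.019,0.026],"delta_rot": [0,0,0]},{"gripper": 0.9,"linear": [0.001,0.026,0.034],"delta_rot": [0,0,0]},{"gripper": 0.9,"linear": [0.001,0.034,0.042],"delta_rot": [0,0,0]},{"gripper": 0.9,"linear": [0.001,0.042,0.049],"delta_rot": [0,0,0]},{"gripper": 0.9,"linear": [0.001,0.05,0.056],"delta_rot": [0,0,0]},{"gripper": 0.9,"linear": [0.002,0.059,0.062],"delta_rot": [0,0,0]}])

```text
clock: 11.15
position: [0.4525, -0.1654, 0.2185]
ee_rot: [0.001, 1.0, -0.011, -0.001]
contact_force: [-8.0, -3.1, 0.6]
width: 0.0136
gripper_force: 45.9
```

Run:
```python
from h import *
d=snap('top','t2.png');a=d['pixels'][190:290,240:400]; b=cv2.resize(a,None,fx=4,fy=4,interpolation=cv2.INTER_CUBIC)
d=snap('side','s2.png');a=d['pixels'][130:290,290:430]; c=cv2.resize(a,(350,400),interpolation=cv2.INTER_CUBIC)
cv2.imwrite('pics/c4.png',np.hstack([cv2.resize(b,(450,400)),c]))
```

```text
(no output)
```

View pics/c4.png

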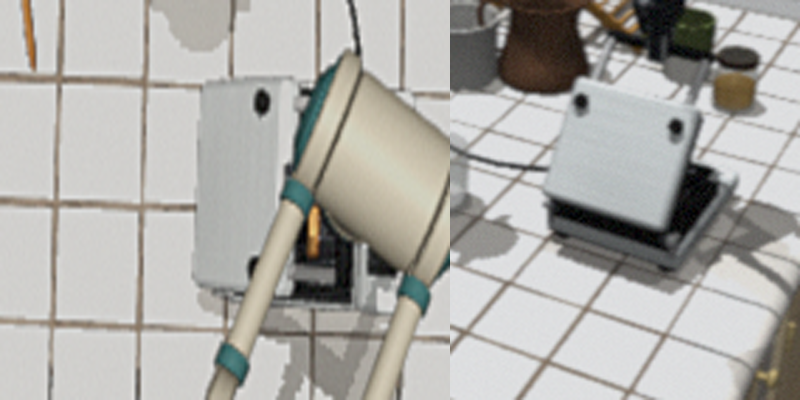

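Lid at about 2.25 rad; an orange-brown slice shows in the base tray (crop about (315,230)). Swinging back open.

>>> send_rows(increments=[{"gripper": 0.9,"linear": [0,0.009,0.006],"delta_rot": [0,0,0]},{"gripper": 0.9,"linear": [0,0.018,0.012],"delta_rot": [0,0,0]},{"gripper": 0.9,"linear": [0,0.028,0.017],"delta_rot": [0,0,0]},{"gripper": 0.9,"linear": [0,0.037,0.021],"delta_rot": [0,0,0]},{"gripper": 0.9,"linear": [0,0.047,0.025],"delta_rot": [0,0,0]},{"gripper": 0.9,"linear": [0,0.057,0.029],"delta_rot": [0,0,0]},{"gripper": 0.9,"linear": [0,0.068,0.032],"delta_rot": [0,0,0]},{"gripper": 0.9,"linear": [0.001,0.078,0.035],"delta_rot": [0,0,0]}])

```text
clock: 12.05
position: [0.4547, -0.0872, 0.2541]
ee_rot: [0.001, 1.0, -0.011, 0.001]
contact_force: [-5.3, -2.1, 2.5]
width: 0.0133
gripper_force: 43.2
```

>>> send_rows(increments=[{"gripper": 0.9,"linear": [0,0.011,0.002],"delta_rot": [0,0,0]},{"gripper": 0.9,"linear": [0,0.021,0.003],"delta_rot": [0,0,0]},{"gripper": 0.9,"linear": [0,0.032,0.004],"delta_rot": [0,0,0]},{"gripper": 0.9,"linear": [0.001,0.043,0.004],"delta_rot": [0,0,0]},{"gripper": 0.9,"linear": [0.001,0.054,0.004],"delta_rot": [0,0,0]},{"gripper": 0.9,"linear": [0.001,0.064,0.004],"delta_rot": [0,0,0]},{"gripper": 0.9,"linear": [0.001,0.075,0.002],"delta_rot": [0,0,0]},{"gripper": 0.9,"linear": [0.002,0.086,0.001],"delta_rot": [0,0,0]}])

```text
clock: 12.85
position: [0.457, -0.0008, 0.2535]
ee_rot: [-0.0, 1.0, -0.011, 0.001]
contact_force: [4.0, -2.2, -6.7]
width: 0.013
gripper_force: 42.7
```

>>> send_rows(increments=[{"gripper": 0.9,"linear": [0,0.01,-0.003],"delta_rot": [0,0,0]},{"gripper": 0.9,"linear": [0,0.021,-0.005],"delta_rot": [0,0,0]},{"gripper": 0.9,"linear": [0,0.031,-0.009],"delta_rot": [0,0,0]},{"gripper": 0.9,"linear": [0,0.041,-0.012],"delta_rot": [0,0,0]},{"gripper": 0.9,"linear": [0,0.051,-0.017],"delta_rot": [0,0,0]},{"gripper": 0.9,"linear": [0,0.061,-0.021],"delta_rot": [0,0,0]},{"gripper": 0.9,"linear": [0.001,0.07,-0.027],"delta_rot": [0,0,0]},{"gripper": 0.9,"linear": [0.001,0.079,-0.032],"delta_rot": [0,0,0]}])

```text
clock: 13.65
position: [0.4587, 0.0775, 0.2213]
ee_rot: [0.001, 1.0, -0.011, 0.001]
contact_force: [8.0, -5.3, -0.7]
width: 0.0131
gripper_force: 42.1
```

>>> send_rows(increments=[{"gripper": 0.9,"linear": [0,0.009,-0.007],"delta_rot": [0,0,0]},{"gripper": 0.9,"linear": [0,0.017,-0.013],"delta_rot": [0,0,0]},{"gripper": 0.9,"linear": [0,0.026,-0.02],"delta_rot": [0,0,0]},{"gripper": 0.9,"linear": [0.001,0.033,-0.028],"delta_rot": [0,0,0]},{"gripper": 0.9,"linear": [0.001,0.041,-0.036],"delta_rot": [0,0,0]},{"gripper": 0.9,"linear": [0.001,0.048,-0.044],"delta_rot": [0,0,0]},{"gripper": 0.9,"linear": [0.001,0.054,-0.052],"delta_rot": [0,0,0]},{"gripper": 0.9,"linear": [0.002,0.06,-0.061],"delta_rot": [0,0,0]}])

```text
clock: 14.45
position: [0.4602, 0.1379, 0.1606]
ee_rot: [0.0, 1.0, -0.011, 0.001]
contact_force: [3.8, 2.6, -0.4]
width: 0.013
gripper_force: 39.4
```

>>> send_rows(increments=[{"gripper": 0.9,"linear": [0,0.006,-0.009],"delta_rot": [0,0,0]},{"gripper": 0.9,"linear": [0,0.012,-0.019],"delta_rot": [0,0,0]},{"gripper": 0.9,"linear": [0,0.016,-0.028],"delta_rot": [0,0,0]},{"gripper": 0.9,"linear": [0,0.021,-0.038],"delta_rot": [0,0,0]},{"gripper": 0.9,"linear": [0,0.024,-0.048],"delta_rot": [0,0,0]},{"gripper": 0.9,"linear": [0,0.028,-0.058],"delta_rot": [0,0,0]},{"gripper": 0.9,"linear": [0,0.031,-0.069],"delta_rot": [0,0,0]},{"gripper": 0.9,"linear": [0.001,0.033,-0.079],"delta_rot": [0,0,0]}])

```text
clock: 15.25
position: [0.461, 0.1684, 0.0811]
ee_rot: [0.003, 1.0, -0.01, 0.001]
contact_force: [6.3, -9.3, -2.6]
width: 0.013
gripper_force: 39.0
```

>>> send_rows(increments=[{"gripper": 0.9,"linear": [0,0,-0.01],"delta_rot": [0,0,0]},{"gripper": 0.9,"linear": [0,0,-0.02],"delta_rot": [0,0,0]},{"gripper": 0.9,"linear": [0,0.001,-0.03],"delta_rot": [0,0,0]},{"gripper": 0.9,"linear": [0,0.001,-0.038],"delta_rot": [0,0,0]},{"gripper": 0.9,"linear": [0,0.001,-0.044],"delta_rot": [0,0,0]},{"gripper": 0.9,"linear": [0,0.001,-0.048],"delta_rot": [0,0,0]},{"gripper": 0.9,"linear": [0,0.001,-0.051],"delta_rot": [0,0,0]},{"gripper": 0.9,"linear": [0,0.001,-0.051],"delta_rot": [0,0,0]}])

```text
clock: 16.05
position: [0.4617, 0.1703, 0.0353]
ee_rot: [0.001, 1.0, -0.01, 0.002]
contact_force: [-3.2, -8.3, 35.9]
width: 0.0131
gripper_force: 44.0
```

>>> send_rows(increments=[{"gripper": 0.9,"linear": [0,-0.001,0.003],"delta_rot": [0,0,0]},{"gripper": 0.9,"linear": [0,-0.001,0.004],"delta_rot": [0,0,0]}])

```text
clock: 16.25
position: [0.4616, 0.1703, 0.0357]
ee_rot: [0.0, 1.0, -0.011, 0.002]
contact_force: [5.5, -3.5, -0.1]
width: 0.0127
gripper_force: 40.1
```

Run:
```python
from h import *
o=cv2.imread('pics/side0.png')
d=snap('side','s3.png');f=lambda a:cv2.resize(a[180:290,290:410],(400,400),interpolation=cv2.INTER_CUBIC)
cv2.imwrite('pics/c5.png',np.hstack([f(o),f(d['pixels'])]))
```

```text
(no output)
```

View pics/c5.png

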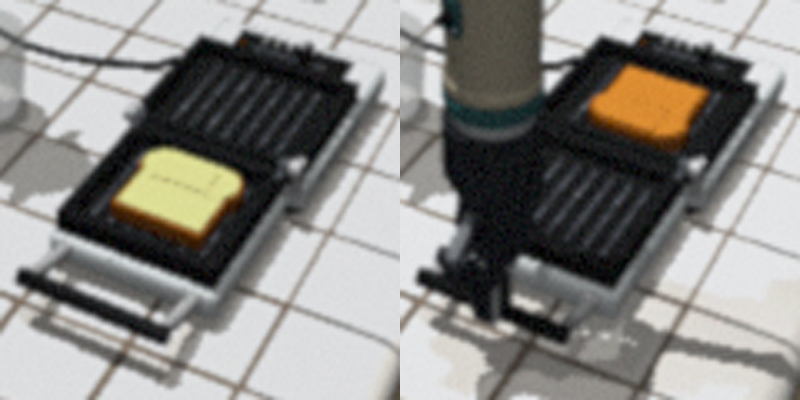

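The slice lies orange-brown face up inside the base tray (about (650,105) in the right half), and the bar is back at its starting pixels (lid flat). Releasing.

>>> send_rows(increments=[{"gripper": -0.1,"linear": [0,0,0],"delta_rot": [0,0,0]},{"gripper": -0.1,"linear": [0,0,0],"delta_rot": [0,0,0]},{"gripper": -0.1,"linear": [0,0,0],"delta_rot": [0,0,0]},{"gripper": -0.1,"linear": [0,0,0],"delta_rot": [0,0,0]},{"gripper": -0.1,"linear": [0,0,0.02],"delta_rot": [0,0,0]},{"gripper": -0.1,"linear": [0,0,0.05],"delta_rot": [0,0,0]},{"gripper": -0.1,"linear": [0,0,0.09],"delta_rot": [0,0,0]},{"gripper": -0.1,"linear": [0,0,0.13],"delta_rot": [0,0,0]}])

```text
clock: 17.1
position: [0.4592, 0.1703, 0.1655]
ee_rot: [0.0, 1.0, -0.011, -0.001]
contact_force: [0.5, 1.1, -0.8]
width: 0.0469
gripper_force: 0.0
```

>>> send_rows(increments=[{"gripper": 1,"linear": [-0.008,-0.04,0.02],"delta_rot": [0,0,0]},{"gripper": 1,"linear": [-0.016,-0.088,0.02],"delta_rot": [0,0,0]},{"gripper": 1,"linear": [-0.024,-0.136,0.02],"delta_rot": [0,0,0]},{"gripper": 1,"linear": [-0.032,-0.184,0.02],"delta_rot": [0,0,0]},{"gripper": 1,"linear": [-0.04,-0.232,0.02],"delta_rot": [0,0,0]},{"gripper": 1,"linear": [-0.048,-0.28,0.02],"delta_rot": [0,0,0]},{"gripper": 1,"linear": [-0.056,-0.328,0.02],"delta_rot": [0,0,0]},{"gripper": 1,"linear": [-0.064,-0.37,0.02],"delta_rot": [0,0,0]}])

```text
clock: 17.9
position: [0.3954, -0.2015, 0.1847]
ee_rot: [-0.0, 1.0, -0.012, -0.0]
contact_force: [0.3, -0.7, 0.5]
width: -0.0001
gripper_force: 0.0
```

>>> send_rows(increments=[{"gripper": 1,"linear": [0,-0.02,-0.02],"delta_rot": [0,0,0]},{"gripper": 1,"linear": [0,-0.02,-0.05],"delta_rot": [0,0,0]},{"gripper": 1,"linear": [0,-0.02,-0.08],"delta_rot": [0,0,0]},{"gripper": 1,"linear": [0,-0.02,-0.1],"delta_rot": [0,0,0]},{"gripper": 1,"linear": [0,-0.02,-0.1],"delta_rot": [0,0,0]}])

```text
clock: 18.4
position: [0.3939, -0.2179, 0.0822]
ee_rot: [-0.002, 1.0, -0.011, -0.003]
contact_force: [0.0, -0.2, 0.4]
width: -0.0003
gripper_force: 0.0
```

>>> send_rows(increments=[{"gripper": 1,"linear": [0.002,-0.001,-0.018],"delta_rot": [0,0,0]},{"gripper": 1,"linear": [0.002,-0.001,-0.034],"delta_rot": [0,0,0]},{"gripper": 1,"linear": [0.002,-0.001,-0.034],"delta_rot": [0,0,0]},{"gripper": 1,"linear": [0.01,-0.001,-0.034],"delta_rot": [0,0,0]},{"gripper": 1,"linear": [0.02,-0.001,-0.034],"delta_rot": [0,0,0]},{"gripper": 1,"linear": [0.03,-0.002,-0.034],"delta_rot": [0,0,0]}])

```text
clock: 19.0
position: [0.4274, -0.2218, 0.0519]
ee_rot: [0.0, 1.0, -0.011, 0.0]
contact_force: [-2.3, 1.0, 0.9]
width: 0.0001
gripper_force: 0.8
```

>>> send_rows(increments=[{"gripper": 1,"linear": [0.008,0,-0.002],"delta_rot": [0,0,0]},{"gripper": 1,"linear": [0.016,0,-0.003],"delta_rot": [0,0,0]},{"gripper": 1,"linear": [0.024,0,-0.003],"delta_rot": [0,0,0]},{"gripper": 1,"linear": [0.03,0,-0.003],"delta_rot": [0,0,0]}])

```text
clock: 19.4
position: [0.457, -0.2219, 0.0477]
ee_rot: [0.0, 1.0, -0.011, -0.0]
contact_force: [-1.8, -0.7, -0.4]
width: 0.0002
gripper_force: 0.8
```

>>> send_rows(increments=[{"gripper": 1,"linear": [0.005,0,0],"delta_rot": [0,0,0]},{"gripper": 1,"linear": [0.01,0,0],"delta_rot": [0,0,0]},{"gripper": 1,"linear": [0.013,0,0],"delta_rot": [0,0,0]}])

```text
clock: 19.7
position: [0.4657, -0.2215, 0.0475]
ee_rot: [-0.0, 1.0, -0.01, -0.004]
contact_force: [-13.9, -4.4, 9.3]
width: 0.0002
gripper_force: 7.2
```

>>> send_rows(increments=[{"gripper": 1,"linear": [0.001,0,0],"delta_rot": [0,0,0]},{"gripper": 1,"linear": [-0.01,0,0],"delta_rot": [0,0,0]},{"gripper": 1,"linear": [-0.03,0,0.005],"delta_rot": [0,0,0]},{"gripper": 1,"linear": [-0.03,0,0.05],"delta_rot": [0,0,0]},{"gripper": 1,"linear": [-0.04,0,0.1],"delta_rot": [0,0,0]},{"gripper": 1,"linear": [-0.07,-0.03,0.14],"delta_rot": [0,0,0]},{"gripper": 1,"linear": [-0.11,-0.06,0.16],"delta_rot": [0,0,0]},{"gripper": 1,"linear": [-0.15,-0.1,0.17],"delta_rot": [0,0,0]}])

```text
clock: 20.5
position: [0.3334, -0.3096, 0.2164]
ee_rot: [0.002, 1.0, -0.01, 0.002]
contact_force: [1.2, -2.3, -0.6]
width: -0.0003
gripper_force: 0.0
```

Run:
```python
from h import *
f=lambda a,y,x:cv2.resize(a[y:y+100,x:x+160],(640,300),interpolation=cv2.INTER_CUBIC)
cv2.imwrite('pics/c6.png',np.vstack([f(snap('top','t4.png')['pixels'],190,240),f(snap('side','s4.png')['pixels'],180,270)]))
```

```text
(no output)
```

View pics/c6.png

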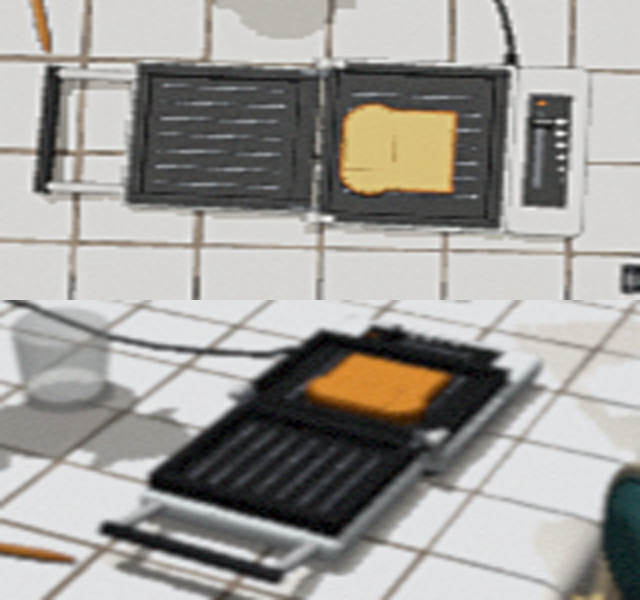

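Lid flat open, slice browned-side up flat in the base tray (about (400,148)), slider at the far end of its slot (about (545,122)).

```bash
python3 -c "from rig import sign_off; print(sign_off())"
```

```text
the job is handed in; nothing more can be done
None
```

The job is handed in at about 20 s on the robot's clock: the slice lies flat in the base tray with its browned face up, the lid is open flat again, and the heat slider is against its far stop.

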